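# Load the full tube carrier through the incubator's roof port

### The job

Put the full tube carrier, the one with all six tubes in it, into the small incubator: lower it through the open port in the roof and stand it upright on the floor inside, then let go, leaving its handle sticking up out of the port. Neither the carrier nor the gripper may touch the port's rim or the roof, set it down gently rather than dropping it, and leave the other two carriers where they stand.

Things in the scene. Friction and masses are not known exactly. Their poses are not given: they have to be found in the camera images.
- full_carrier: Loose carrier with SIX capped tubes, 0.13-0.25 kg. Grey block 68 (its x) x 46 (y) x 28 mm high; two rows of three tubes, white caps reach 46 mm above the underside; a post (14 x 8 mm) at the centre rises to a grip tab 36 (x) x 12 mm (y), 125 to 155 mm above the underside. Origin: centre of the underside, z up. Grasp the tab from above across y. Any yaw to 70 degrees; half turn alike.
- port_plate: White roof of a closed box fixed on the bench, with one port, 100 (its x) x 78 mm (y), in a black rim 8 mm wide, 3 mm proud of the roof. Origin: centre of the port, level with the rim's top, 95 mm above the bench; z up. The box's flat floor is 87 mm below the origin. Beside the port (centre 111 mm along +y) its open grey cover, 116 x 92 mm, stands up to 11 mm above the rim.
- half_carrier: Bystander: the same carrier with only three tubes in one row, the other row of holes empty; same shape, size and origin. Leave it where it stands.
- empty_carrier: Bystander: the same carrier with no tubes, six empty holes; same shape, size and origin. Leave it where it stands.
Mind the look-alikes: they are no part of the job. What is shaped like the full_carrier but green is not meant.

How it is judged:
By the outcome, as a careful person would: the job done as asked, in the order asked, and still so for the second after the job is handed in, with the robot touching nothing.
It also fails if it takes over 40 s, if anything falls off the work surface, if the arm or the gripper's body presses on something with over 40 N, if the wrist force passes 120 N, or if a joint passes its speed limit or range.

### The arm

A 6-joint arm with a two-finger parallel gripper is mounted at the origin on the work surface. World frame = base frame: x ahead of the robot, y to its left, z up, the work surface at z = 0. Lengths are in mm, angles in rad, forces in N, time in s.
With the tool pointing down it reaches from about 350 to 975 mm from the base axis. Payload 7.1 kg.
Tool frame: the origin (TCP) lies at the very end of the fingers, on their centre line; the grasp point (between the pads) lies 19 mm behind it; y points along the fingers, x is the direction in which the jaws open and shut, and the axes are right-handed (so a half turn about y gives the same grasp; the last joint's range is limited). The gripper opens to 88 mm and grips with 3 to 60 N. Pads are 20 mm wide; open, the fingers measure 115 mm over their backs; the gripper's body (75 mm by 178 mm) begins 61 mm behind the grasp point.
Start: joints at [1.249, 0.423, 1.63, -0, 1.089, -0.019], TCP at [186.339, 596.559, 222.675] pointing down, gripper open.
Joint ranges: [-3, 3], [-0.9, 2.11], [0.09, 2.58], [-1.31, 4.45], [0.11, 2.69], [-2.54, 2.54]. Speed limits (rad/s): [2.39, 2.39, 3.01, 3.14, 3.14, 3.14].

### API

Orientations are given as a rotation vector (axis times angle).
In Python, from workcell import ctrl gives the robot as it stands. The module is installed in compiled form; this text tells all that it offers.
- The arm moves only by the tool carry_out, never from a script. Its arguments are lists of equal length, an entry for each row: "delta_pos": the shift along the tool's x, y, z in cm, a list of three; "rotation": the turn, a rotation vector about the tool's x, y, z in rad, a list of three. In form: {"delta_pos": [[dx, dy, dz], ...], "rotation": [[wx, wy, wz], ...]}. A call has 1 to 12 rows; each row is the pose to reach, as a shift and turn from the pose commanded when the call began, along the tool's axes at that moment; what a row does not reach only later rows make up. A row lasts 1/12 s, in which the tool goes at most 41.7 mm and 7.16 degrees, less where a joint would pass 70% of its speed; a pose out of reach is approached as far as the arm can. A call with a gripper value outside its range is refused whole. "hand" is the closure in counts, from 0 (fully open) to 255 (shut), set as the call begins (left out, the last holds). The fingers move at their own pace and stop on an object; the grip force is fixed at half the most. Time passes only in rows, so rows that repeat a pose let the fingers close. It gives the time, the measured TCP pose, the force and the opening at its end, in the units of the state.
- ctrl.get_obs(): the state, without advancing time (a new reading comes with each control period).
- ctrl.get_image(name): name is "side" or "top" or "wrist"; returns the picture (420x560x3 uint8, red, green, blue); there is no depth.
- ctrl.camera_info(name): a dict with "fov_y" (degrees; the focal length in pixels is half the picture's height over the tangent of half this angle, whatever the lens; pixels are square), "cx", "cy" (the principal point, pixels), "R" (3x3) and "t" (3): a world point X has camera coordinates R X + t; the wrist camera has in their place "T_tool_cam" (4x4, takes a point from camera to tool coordinates, whose origin is the TCP and whose axes are the tool frame's). Camera axes: x right, y down, z forward; pixel columns grow to the right and rows downward; lengths in mm; the calibration is good to about 2 mm. A picture is of the moment at which its call begins: read the wrist's pose just before it. camera_info takes no time and is no camera call.
- ctrl.close_job(): hands the job in, once; it reports no verdict.
The state is a dict: "t": time; "qpos": joint angles; "qvel": joint speeds; "joint_torque": joint torques, N m; "ee_pos": TCP position; "orientation": TCP orientation; "ft_force": force on the tool from outside, world axes, zero at the start; "moment": the same for the moment, N m; "width": finger opening in mm.
Only numpy, scipy, OpenCV 4.12 (cv2) and the standard library are available. Lean on these libraries where they do the work, as an engineer would, in place of code of your own. Each camera call takes 0.05 s, during which the arm holds its last target.

## Working session

There is one attempt and no reset: what is moved stays moved. The work goes in short steps, Python scripts to look and compute and a tool call to move; the robot and the scene stay as the last step left them, time stands still between calls to the robot, and variables do not carry over. Pictures are saved under pics/ and viewed, and the job is handed in when it is done.

Besides the shell and the picture viewer there is one more tool, called after "Request:" by a JSON object that holds its "method" and its "body". carry_out: Moves the arm, as the interface text tells. Its arguments: {"type":"object","properties":{"delta_pos":{"type":"array","items":{"type":"array","items":{"type":"number"}}},"rotation":{"type":"array","items":{"type":"array","items":{"type":"number"}}},"hand":{"type":"number"}},"required":["delta_pos","rotation"]}

```bash
mkdir -p pics
python3 - <<'E'
from workcell import ctrl
import cv2
o=ctrl.get_obs()
for k,v in o.items(): print(k,v)
for n in ["side","top","wrist"]:
    cv2.imwrite(f"pics/{n}0.png",ctrl.get_image(n)[:,:,::-1]); print(n,ctrl.camera_info(n))
E
```

```text
t 0.0
qpos [ 1.24901900e+00  4.23827917e-01  1.63066179e+00 -1.19357840e-05
  1.08856291e+00 -1.89899134e-02]
qvel [-6.56077422e-04 -8.38956776e-04 -4.15143999e-04 -7.44461850e-04
 -1.50161490e-03 -4.35072931e-06]
joint_torque [-1.31036966e-03 -5.44628584e+01 -2.73661476e+01  6.45355205e-02
  2.24915746e-02 -1.21996568e-04]
ee_pos [186.16864996 596.07385019 221.92083157]
orientation [-1.33823137 -0.98245758  0.9844271 ]
ft_force [-0.68808788  0.57695661  0.38384838]
moment [-0.02387612 -0.04791023 -0.013148  ]
width 88.05118671647617
side {'fov_y': 42.47614476388081, 'cx': 277.8444875028231, 'cy': 204.1627895648807, 'R': array([[ 0.68818892, -0.72552858, -0.00207263],
       [-0.45283382, -0.42729303, -0.78253575],
       [ 0.56686643,  0.53947099, -0.62260221]]), 't': array([-422.18354449,  265.94313313,  878.93247192])}
top {'fov_y': 57.113870748362025, 'cx': 277.17435014220524, 'cy': 209.23461221860342, 'R': array([[-0.01205578, -0.9999215 , -0.00341453],
       [-0.99203205,  0.01238879, -0.12537519],
       [ 0.12540765,  0.00187582, -0.99210352]]), 't': array([-71.11060967, 495.32550273, 884.31930315])}
wrist {'fov_y': 68.63333225852814, 'cx': 287.50544828627807, 'cy': 209.03182261455575, 'T_tool_cam': array([[ 9.99999333e-01, -1.44294670e-04,  1.14556618e-03,
         1.18648920e+00],
       [-1.13914394e-03, -2.85186984e-01,  9.58471224e-01,
        -1.61621680e+02],
       [ 1.88398275e-04, -9.58471890e-01, -2.85186958e-01,
         7.88760968e+01],
       [ 0.00000000e+00,  0.00000000e+00,  0.00000000e+00,
         1.00000000e+00]])}
```

View pics/top0.png

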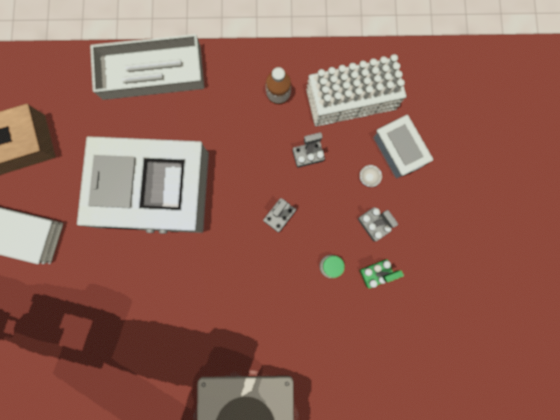

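View pics/side0.png

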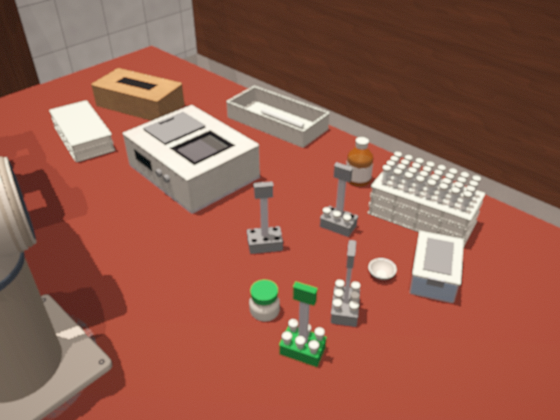

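View pics/wrist0.png

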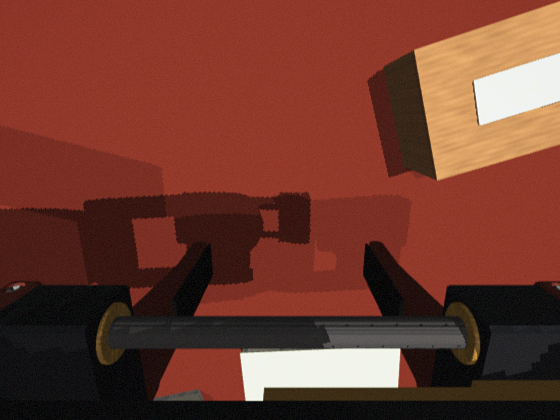

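The pictures show several lookalikes. In the top view the candidates are the carrier at (378,224), likely full; (309,153), half; (280,214), empty; and a green one at (380,274), which isn't meant. I'll check them in close crops.

Run:
```python
import cv2,numpy as np
t=cv2.imread("pics/top0.png"); s=cv2.imread("pics/side0.png")
a=cv2.resize(t[195:255,345:415],None,fx=8,fy=8,interpolation=cv2.INTER_CUBIC)
cv2.imwrite("pics/c1.png",a)
cv2.imwrite("pics/c2.png",cv2.resize(t[130:245,70:220],None,fx=5,fy=5,interpolation=cv2.INTER_CUBIC))
cv2.imwrite("pics/c3.png",cv2.resize(s[230:330,310:390],None,fx=6,fy=6,interpolation=cv2.INTER_CUBIC))
cv2.imwrite("pics/c4.png",cv2.resize(s[95:215,115:265],None,fx=5,fy=5,interpolation=cv2.INTER_CUBIC))
```

```text
(no output)
```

View pics/c1.png

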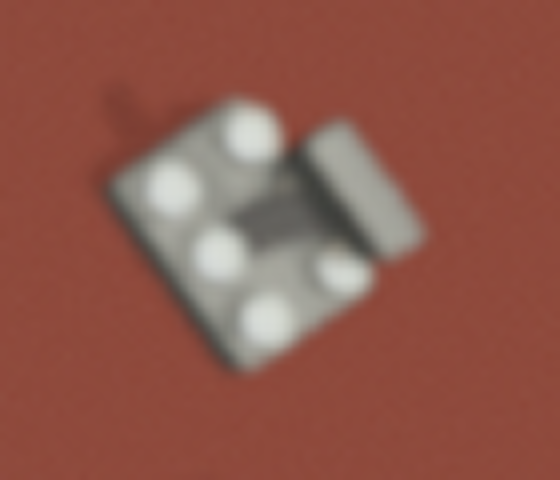

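View pics/c2.png

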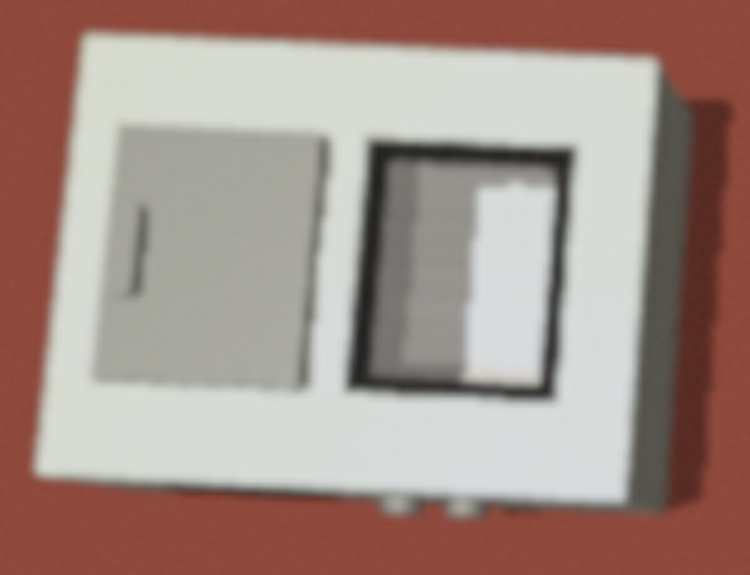

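View pics/c3.png

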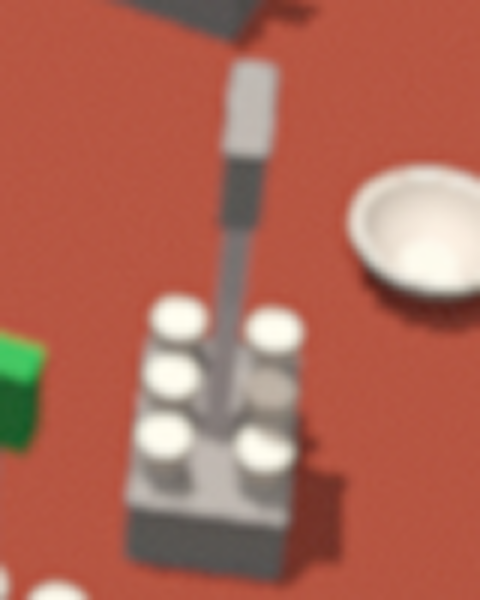

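View pics/c4.png

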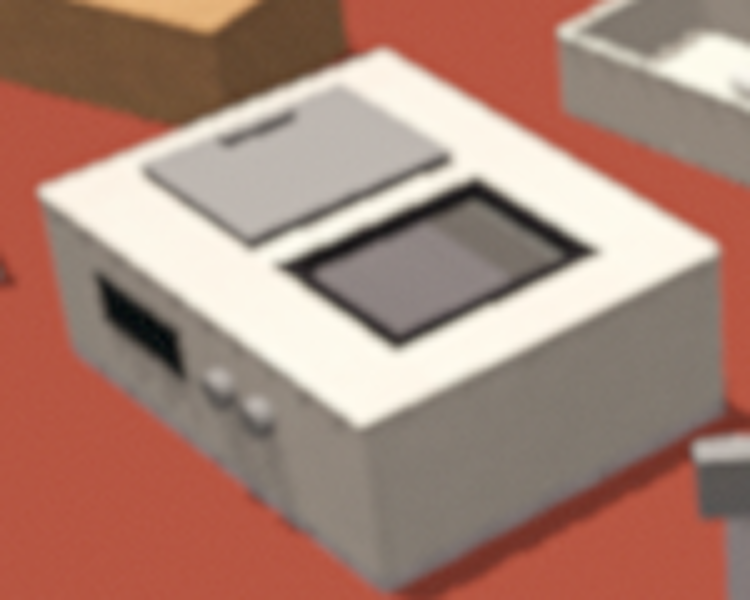

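```bash
cat > h.py <<'E'
import numpy as np
from scipy.optimize import least_squares
from scipy.spatial.transform import Rotation as Ro
from workcell import ctrl
def un(c,x0,y0,k): c=np.atleast_2d(np.array(c,float)); return (c+.5)/k-.5+np.array([x0,y0])
def proj(ci,X):
    f=210/np.tan(np.radians(ci['fov_y']/2)); c=X@ci['R'].T+ci['t']; return c[:,:2]/c[:,2:]*f+[ci['cx'],ci['cy']]
def ray(ci,p,z):
    f=210/np.tan(np.radians(ci['fov_y']/2)); p=np.atleast_2d(p)
    d=np.c_[(p-[ci['cx'],ci['cy']])/f,np.ones(len(p))]@ci['R']; o=-ci['R'].T@ci['t']
    return o+d*((z-o[2])/d[:,2])[:,None]
def wristci():
    o=ctrl.get_obs(); ci=dict(ctrl.camera_info("wrist")); T=np.eye(4); T[:3,:3]=Ro.from_rotvec(o['orientation']).as_matrix(); T[:3,3]=o['ee_pos']
    M=np.linalg.inv(T@ci['T_tool_cam']); ci['R']=M[:3,:3]; ci['t']=M[:3,3]; return ci
E
python3 - <<'E'
from h import *
T=ctrl.camera_info("top"); S=ctrl.camera_info("side")
np.set_printoptions(precision=1,suppress=True)
tt=un([(305,140),(345,118),(427,237),(385,262)],345,195,8)
print("tab",ray(T,tt,155),ray(T,tt,155).mean(0))
bl=un([(112,187),(245,372),(372,290),(235,97)],345,195,8)
print("block",ray(T,bl,28),ray(T,bl,28).mean(0))
cp=un([(252,133),(172,187),(218,253),(267,322)],345,195,8); print("capsT",ray(T,cp,46))
cs=un([(179,315),(274,330),(170,377),(268,388),(163,437),(265,446)],310,230,6); r=ray(S,cs,46); print("capsS",r,r.mean(0))
pt=un([(372,138),(577,150),(555,400),(347,388)],70,130,5)
ps=un([(478,178),(600,248),(398,350),(278,268)],115,95,5)
for ci,p in((T,pt),(S,ps)):
    r=ray(ci,p,95);print("port",r,r.mean(0),np.linalg.norm(r-np.roll(r,-1,0),axis=1))
    d=(r[0]+r[1]-r[2]-r[3]);print("yaw x",np.degrees(np.arctan2(d[1],d[0])))
    d=(r[0]+r[3]-r[1]-r[2]);print("yaw y",np.degrees(np.arctan2(-d[0],d[1])))
o=ctrl.get_obs(); print(Ro.from_rotvec(o['orientation']).as_matrix())
E
```

```text
tab [[ 470.2 -293.1  155. ]
 [ 475.8 -303.6  155. ]
 [ 445.  -322.9  155. ]
 [ 438.7 -312.   155. ]] [ 457.4 -307.9  155. ]
block [[ 471.6 -269.9   28. ]
 [ 416.4 -306.9   28. ]
 [ 440.1 -345.5   28. ]
 [ 498.  -307.6   28. ]] [ 456.5 -307.5   28. ]
capsT [[ 485.1 -307.5   46. ]
 [ 469.6 -283.6   46. ]
 [ 450.2 -296.1   46. ]
 [ 430.  -309.4   46. ]]
capsS [[ 471.3 -286.3   46. ]
 [ 485.8 -310.4   46. ]
 [ 450.1 -299.7   46. ]
 [ 466.3 -323.    46. ]
 [ 430.8 -312.5   46. ]
 [ 448.2 -335.7   46. ]] [ 458.8 -311.3   46. ]
port [[607.9 220.4  95. ]
 [601.2 128.1  95. ]
 [488.2 135.8  95. ]
 [494.7 227.9  95. ]] [548.  178.1  95. ] [ 92.5 113.2  92.3 113.4]
yaw x -3.847465982768274
yaw y -4.099353733720365
port [[607.4 214.8  95. ]
 [604.8 127.3  95. ]
 [488.7 130.5  95. ]
 [493.6 220.7  95. ]] [548.6 173.3  95. ] [ 87.5 116.1  90.3 113.9]
yaw x -2.2601628360453865
yaw y -2.4095356462867588
[[ 0.3 -0.  -1. ]
 [ 1.  -0.   0.3]
 [-0.  -1.   0. ]]
```

Chosen: the grey carrier at top (378,224), with all six white caps clear in the side crop. Its pose is about (457.5, -309), yaw 33°, and the cap and block sizes agree. The two cameras differ by about 5 mm on the port, which is near (548, 176) at yaw -2 to -4°. I'll fly past the port so the wrist camera can refine it.

```bash
cat >> h.py <<'E'
def goto(x,y,z,yaw,cmd=None):
    o=ctrl.get_obs(); R=Ro.from_rotvec(o['orientation']).as_matrix(); p=o['ee_pos']
    c,s=np.cos(np.radians(yaw)),np.sin(np.radians(yaw))
    Rt=np.array([[c,0,-s],[s,0,c],[0,-1,0]])
    d=R.T@(np.array([x,y,z])-p)/10; w=Ro.from_matrix(R.T@Rt).as_rotvec()
    print("t",o['t'],"pos",p.round(1),"yaw",np.degrees(np.arctan2(R[1,0],R[0,0])).round(2),"tilt",R[2].round(4),"F",o['ft_force'].round(1),"w",round(o['width'],1))
    print("delta cm",d.round(2),"rot",w.round(4))
E
python3 -c "
from h import *
goto(520,210,270,15)"
```

```text
t 0.15 pos [186.2 596.2 222.1] yaw 72.65 tilt [-0.0011 -1.      0.    ] F [ 0.5 -0.2  0.9] w 87.8
delta cm [-26.91  -4.76 -43.38] rot [ 6.0000e-04  1.0062e+00 -1.0000e-03]
```

Request:
{"method": "carry_out", "body": {"delta_pos": [[-26.9,-4.8,-43.4],[-26.9,-4.8,-43.4],[-26.9,-4.8,-43.4],[-26.9,-4.8,-43.4],[-26.9,-4.8,-43.4],[-26.9,-4.8,-43.4],[-26.9,-4.8,-43.4],[-26.9,-4.8,-43.4],[-26.9,-4.8,-43.4],[-26.9,-4.8,-43.4],[-26.9,-4.8,-43.4],[-26.9,-4.8,-43.4]], "rotation": [[0,1.006,0],[0,1.006,0],[0,1.006,0],[0,1.006,0],[0,1.006,0],[0,1.006,0],[0,1.006,0],[0,1.006,0],[0,1.006,0],[0,1.006,0],[0,1.006,0],[0,1.006,0]]}}

```text
t: 1.15
ee_pos: [512.9, 218.2, 269.6]
orientation: [-1.561, -0.206, 0.206]
ft_force: [-0.1, 0.7, -0.4]
width: 87.4
```

Request:
{"method": "carry_out", "body": {"delta_pos": [[0,0,0],[0,0,0],[0,0,0]], "rotation": [[0,0,0],[0,0,0],[0,0,0]]}}

```text
t: 1.4
ee_pos: [511.5, 220.0, 269.0]
orientation: [-1.561, -0.204, 0.206]
ft_force: [-0.2, 0.4, 0.2]
width: 87.5
```

Run:
```python
from h import *
import cv2,json
goto(520,210,270,15)
ci=wristci(); im=ctrl.get_image("wrist")
cv2.imwrite("pics/w1.png",im[:,:,::-1]); np.savez("w1.npz",**ci)
X=np.array([[548,176,95],[548-50,176,95],[548+50,176,95]]);print(proj(ci,X))
```

```text
t 1.4 pos [511.5 220.  269. ] yaw 14.95 tilt [-1.1e-03 -1.0e+00  3.0e-04] F [-0.2  0.4  0.2] w 87.5
delta cm [ 0.56 -0.1  -1.18] rot [-0.0003 -0.0008 -0.0011]
[[307.7558888  235.40050274]
 [266.1637297  224.95843075]
 [348.50774113 245.63160844]]
```

View pics/w1.png

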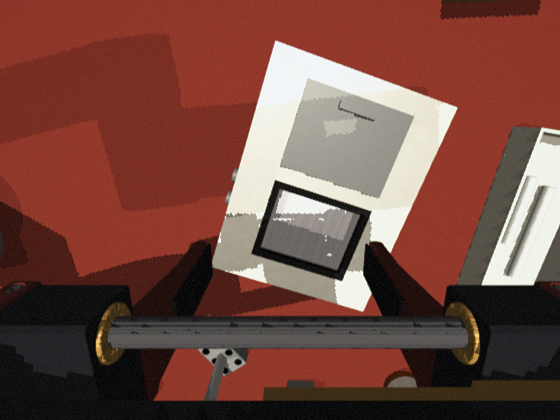

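The rim is fully visible, with outer corners near (276,180), (371,210), (344,280) and (251,253). I'll enlarge it to measure.

Run:
```python
import cv2
t=cv2.imread("pics/w1.png")
cv2.imwrite("pics/c5.png",cv2.resize(t[170:290,240:380],None,fx=5,fy=5,interpolation=cv2.INTER_CUBIC))
```

```text
(no output)
```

View pics/c5.png

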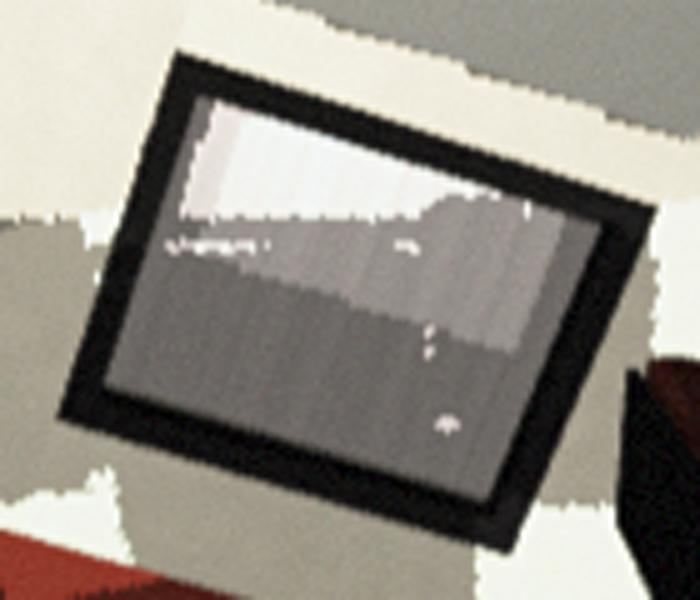

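Run:
```python
from h import *
np.set_printoptions(precision=1,suppress=True)
ci=dict(np.load("w1.npz"))
p=un([(177,50),(656,207),(508,553),(58,418)],240,170,5)
r=ray(ci,p,95);print(r,r.mean(0),np.linalg.norm(r-np.roll(r,-1,0),axis=1))
d=r[1]+r[2]-r[0]-r[3];print(np.degrees(np.arctan2(d[1],d[0])))
d=r[1]+r[0]-r[2]-r[3];print(np.degrees(np.arctan2(-d[0],d[1])))
goto(457.5,-309,250,-57)
goto(530,-60,270,-20)
```

```text
[[494.7 230.1  95. ]
 [609.2 223.2  95. ]
 [603.6 130.3  95. ]
 [489.3 136.9  95. ]] [549.2 180.1  95. ] [114.7  93.1 114.5  93.4]
-3.40228028054636
-3.3736033551730364
t 1.45 pos [511.1 220.6 269.1] yaw 15.04 tilt [-0. -1.  0.] F [0.2 0.1 0.3] w 88.3
delta cm [-18.9   1.9 -49.8] rot [ 0.   1.3 -0. ]
t 1.45 pos [511.1 220.6 269.1] yaw 15.04 tilt [-0. -1.  0.] F [0.2 0.1 0.3] w 88.3
delta cm [ -5.5  -0.1 -27.6] rot [ 0.   0.6 -0. ]
```

Request:
{"method": "carry_out", "body": {"delta_pos": [[-18.9,1.5,-49.8],[-18.9,1.5,-49.8],[-18.9,1.5,-49.8],[-18.9,1.5,-49.8],[-18.9,1.5,-49.8],[-18.9,1.5,-49.8],[-18.9,1.5,-49.8],[-18.9,1.5,-49.8],[-18.9,1.5,-49.8],[-18.9,1.5,-49.8],[-18.9,1.5,-49.8],[-18.9,1.5,-49.8]], "rotation": [[0,1.257,0],[0,1.257,0],[0,1.257,0],[0,1.257,0],[0,1.257,0],[0,1.257,0],[0,1.257,0],[0,1.257,0],[0,1.257,0],[0,1.257,0],[0,1.257,0],[0,1.257,0]]}}

```text
t: 2.45
ee_pos: [461.6, -277.3, 255.3]
orientation: [-1.428, 0.774, -0.774]
ft_force: [0.8, 0.7, -0.4]
width: 88.0
```

Run:
```python
from h import *
goto(457.5,-309,255,-57)
```

```text
t 2.45 pos [ 461.6 -277.3  255.3] yaw -56.91 tilt [-3.e-04 -1.e+00  2.e-04] F [ 0.8  0.7 -0.4] w 88.0
delta cm [ 2.43  0.03 -2.08] rot [-0.0002  0.0016 -0.0003]
```

Request:
{"method": "carry_out", "body": {"delta_pos": [[2.2,0,-1.8],[2.2,0,-1.8],[2.2,0,-1.8],[2.2,0,-1.8]], "rotation": [[0,0,0],[0,0,0],[0,0,0],[0,0,0]]}}

```text
t: 2.78
ee_pos: [458.8, -303.6, 255.0]
orientation: [-1.428, 0.775, -0.773]
ft_force: [0.9, -0.1, -0.9]
width: 87.7
```

Run:
```python
from h import *
import cv2
goto(457.5,-309,255,-57)
ci=wristci(); im=ctrl.get_image("wrist"); np.savez("w2.npz",**ci)
cv2.imwrite("pics/w2.png",im[:,:,::-1])
p=proj(ci,np.array([[457.5,-309,155.],[457.5,-309,28]])); print(p)
x,y=p[0].astype(int)
cv2.imwrite("pics/c6.png",cv2.resize(im[:,:,::-1][max(0,y-60):y+60,x-75:x+75],None,fx=5,fy=5,interpolation=cv2.INTER_CUBIC)); print(x-75,max(0,y-60))
```

```text
t 2.7833 pos [ 458.8 -303.6  255. ] yaw -56.93 tilt [-1.3e-03 -1.0e+00 -1.0e-04] F [ 0.9 -0.1 -0.9] w 87.7
delta cm [ 0.38  0.   -0.4 ] rot [ 0.0001  0.0013 -0.0013]
[[293.41792746 214.77370166]
 [291.75167919 185.0464642 ]]
218 154
```

View pics/w2.png

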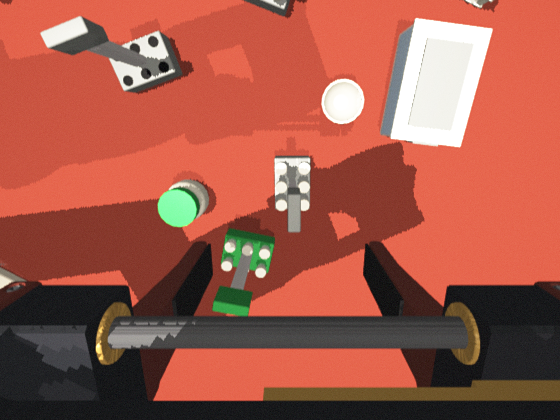

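View pics/c6.png

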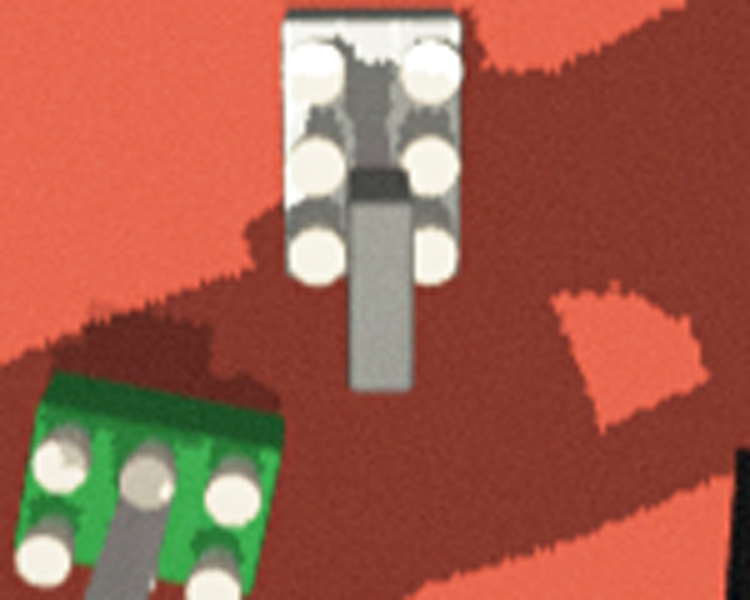

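The full carrier is well aligned with the tool, its tab top spanning crop (350–412, 203–391). The green one's tab is near (233,300), so I'll check the left finger's clearance to it.

Run:
```python
from h import *
np.set_printoptions(precision=1,suppress=True)
ci=dict(np.load("w2.npz"))
r=ray(ci,un([(350,203),(412,203),(412,391),(350,391)],218,154,5),155);print(r,r.mean(0))
d=r[0]+r[1]-r[2]-r[3];print(np.degrees(np.arctan2(d[1],d[0])),np.linalg.norm(r-np.roll(r,-1,0),axis=1))
b=ray(ci,un([(285,17),(461,17)],218,154,5),28);print(b,b.mean(0))
g=ray(ci,[(218,289),(251,295),(247,312),(214,308)],155); print("green",g)
G=ctrl.get_obs(); R=Ro.from_rotvec(G['orientation']).as_matrix()
c=r.mean(0); print("green in tool rel. tab",(g-c)@R); print("tab in tool rel TCP", (c-G['ee_pos'])@R)
for n in ("top","side"):
    print(n,proj(ctrl.camera_info(n),np.array([[*c[:2],155.]])))
goto(c[0],c[1],255,-57)
```

```text
[[ 470.5 -294.4  155. ]
 [ 476.4 -303.4  155. ]
 [ 447.2 -322.9  155. ]
 [ 441.1 -313.5  155. ]] [ 458.8 -308.5  155. ]
33.417295393005766 [10.8 35.  11.2 35.1]
[[ 475.7 -271.3   28. ]
 [ 499.8 -308.3   28. ]] [ 487.8 -289.8   28. ]
green [[ 355.5 -289.5  155. ]
 [ 367.2 -319.4  155. ]
 [ 348.7 -326.   155. ]
 [ 334.9 -296.5  155. ]]
green in tool rel. tab [[ -72.4    0.1  -76.1]
 [ -40.9    0.   -82.7]
 [ -45.5    0.1 -101.7]
 [ -77.7    0.1  -97.2]]
tab in tool rel TCP [  4.3 100.2  -2.9]
top [[390.5 217.5]]
side [[350.1 246.6]]
t 2.8333 pos [ 458.9 -303.4  255.2] yaw -56.89 tilt [-0. -1. -0.] F [0.3 0.8 0.3] w 87.4
delta cm [ 0.4  0.  -0.3] rot [ 0.  0. -0.]
```

Request:
{"method": "carry_out", "body": {"delta_pos": [[0.4,0,-0.3],[0.4,2.5,-0.3],[0.4,5,-0.3],[0.4,7.5,-0.3],[0.4,9.5,-0.3],[0.4,11.2,-0.3],[0.4,12.5,-0.3],[0.4,13.4,-0.3],[0.4,13.4,-0.3],[0.4,13.4,-0.3]], "rotation": [[0,0,0],[0,0,0],[0,0,0],[0,0,0],[0,0,0],[0,0,0],[0,0,0],[0,0,0],[0,0,0],[0,0,0]], "hand": 110}}

```text
t: 3.67
ee_pos: [458.5, -309.9, 121.5]
orientation: [-1.428, 0.775, -0.774]
ft_force: [-0.3, -0.8, -0.3]
width: 50.0
```

Run:
```python
from h import *
import cv2
goto(458.8,-308.5,121,-57)
s=ctrl.get_image("side")[:,:,::-1]; t=ctrl.get_image("top")[:,:,::-1]
a=cv2.resize(s[180:330,270:430],None,fx=3.5,fy=3.5,interpolation=cv2.INTER_CUBIC)
cv2.imwrite("pics/g1.png",a)
cv2.imwrite("pics/g1w.png",ctrl.get_image("wrist")[:,:,::-1])
```

```text
t 3.6667 pos [ 458.5 -309.9  121.5] yaw -56.95 tilt [-4.e-04 -1.e+00 -2.e-04] F [-0.3 -0.8 -0.3] w 50.0
delta cm [-0.1   0.05  0.1 ] rot [ 0.0002  0.0009 -0.0004]
```

View pics/g1.png

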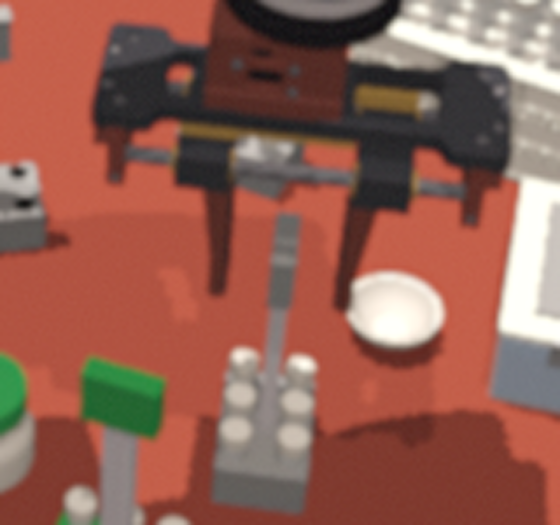

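View pics/g1w.png

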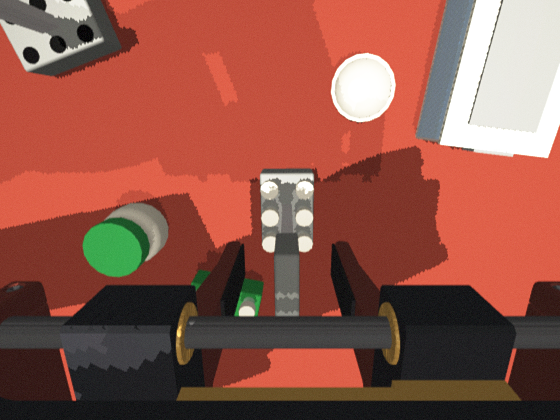

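The tab sits centred between the fingers, whose tips end just below it (crop ~(283,305)). I'll close now.

Request:
{"method": "carry_out", "body": {"delta_pos": [[0,0,0],[0,0,0],[0,0,0],[0,0,0],[0,0,0],[0,0,0],[0,0,0],[0,0,0]], "rotation": [[0,0,0],[0,0,0],[0,0,0],[0,0,0],[0,0,0],[0,0,0],[0,0,0],[0,0,0]], "hand": 255}}

```text
t: 4.48
ee_pos: [458.3, -310.5, 121.4]
orientation: [-1.428, 0.776, -0.776]
ft_force: [-0.2, 0.4, 1.1]
width: 11.7
```

Request:
{"method": "carry_out", "body": {"delta_pos": [[0,-0.3,0],[0,-1.2,0],[0,-2.8,0],[0,-5,0],[0,-7.5,0],[0,-10,0],[0,-12.5,0],[0,-15,0],[0,-17.2,0],[0,-19,0],[0,-20,0],[0,-20,0]], "rotation": [[0,0,0],[0,0,0],[0,0,0],[0,0,0],[0,0,0],[0,0,0],[0,0,0],[0,0,0],[0,0,0],[0,0,0],[0,0,0],[0,0,0]]}}

```text
t: 5.48
ee_pos: [459.1, -311.0, 324.1]
orientation: [-1.429, 0.772, -0.779]
ft_force: [0.5, -1.3, -2.5]
width: 11.8
```

Run:
```python
from h import *
import cv2
goto(549,179,321,-93.5)
s=ctrl.get_image("side")[:,:,::-1]
cv2.imwrite("pics/l1.png",s)
cv2.imwrite("pics/l1w.png",ctrl.get_image("wrist")[:,:,::-1])
```

```text
t 5.4833 pos [ 459.1 -311.   324.1] yaw -57.0 tilt [ 0.0041 -1.      0.0016] F [ 0.5 -1.3 -2.5] w 11.8
delta cm [-36.2    0.22  34.22] rot [-0.0028  0.637   0.0034]
```

View pics/l1.png

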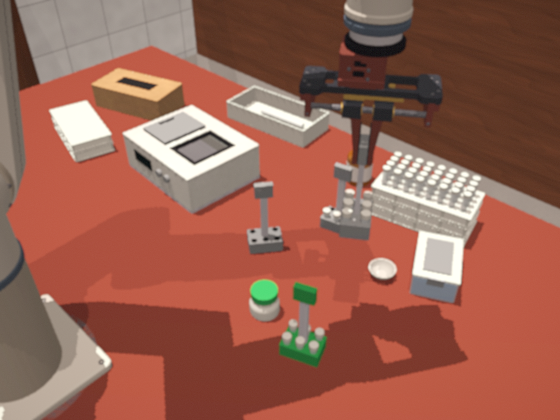

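View pics/l1w.png

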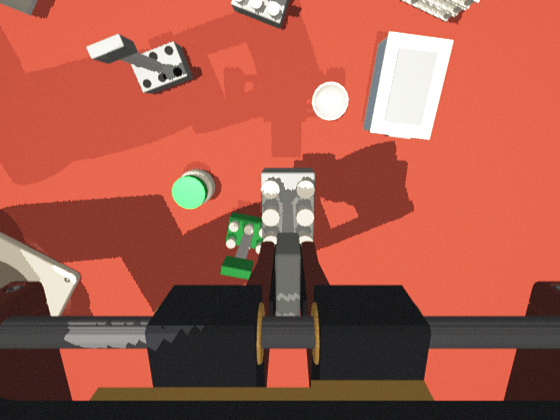

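The carrier is held and hangs upright with the width steady at 11.8 mm. I'll move it over smoothly in two calls.

Request:
{"method": "carry_out", "body": {"delta_pos": [[-0.4,0,0.3],[-1.1,0,1.0],[-2.5,0,2.4],[-4.3,0,4.1],[-6.5,0,6.2],[-8.7,0,8.2],[-10.9,0,10.3],[-13.0,0,12.3],[-15.2,0,14.4],[-17.4,0,16.4],[-19.5,0,18.5],[-21.7,0,20.5]], "rotation": [[0,0.006,0],[0,0.02,0],[0,0.045,0],[0,0.076,0],[0,0.115,0],[0,0.153,0],[0,0.191,0],[0,0.229,0],[0,0.268,0],[0,0.306,0],[0,0.344,0],[0,0.382,0]]}}

```text
t: 6.58
ee_pos: [511.3, -15.0, 319.9]
orientation: [-1.295, 1.069, -1.065]
ft_force: [-0.2, -0.4, -1.5]
width: 11.6
```

Run:
```python
from h import *
goto(549,179,321,-93.5)
```

```text
t 6.5833 pos [511.3 -15.  319.9] yaw -79.02 tilt [-7.0e-04 -1.0e+00 -2.5e-03] F [-0.2 -0.4 -1.5] w 11.6
delta cm [-18.33  -0.12   7.39] rot [ 0.0026  0.2527 -0.0004]
```

Request:
{"method": "carry_out", "body": {"delta_pos": [[-2.8,0,1.1],[-5.5,0,2.2],[-8.2,0,3.3],[-10.8,0,4.4],[-13.0,0,5.2],[-15.0,0,6.0],[-16.5,0,6.7],[-17.6,0,7.1],[-18.2,0,7.3],[-18.3,0,7.4],[-18.3,0,7.4],[-18.3,0,7.4]], "rotation": [[0,0.038,0],[0,0.076,0],[0,0.114,0],[0,0.15,0],[0,0.18,0],[0,0.207,0],[0,0.228,0],[0,0.243,0],[0,0.251,0],[0,0.253,0],[0,0.253,0],[0,0.253,0]]}}

```text
t: 7.58
ee_pos: [549.1, 176.4, 320.9]
orientation: [-1.182, 1.253, -1.253]
ft_force: [0.6, -0.7, -2.1]
width: 11.7
```

Run:
```python
from h import *
import cv2
goto(549,179,321,-93.5)
ci=wristci(); im=ctrl.get_image("wrist")[:,:,::-1]; np.savez("w3.npz",**ci)
cv2.imwrite("pics/p1w.png",im)
cv2.imwrite("pics/p1s.png",ctrl.get_image("side")[:,:,::-1])
cv2.imwrite("pics/p1t.png",ctrl.get_image("top")[:,:,::-1])
```

```text
t 7.5833 pos [549.1 176.4 320.9] yaw -93.4 tilt [ 6.e-04 -1.e+00 -1.e-03] F [ 0.6 -0.7 -2.1] w 11.7
delta cm [-0.26 -0.01 -0.02] rot [0.001  0.0018 0.0006]
```

View pics/p1w.png

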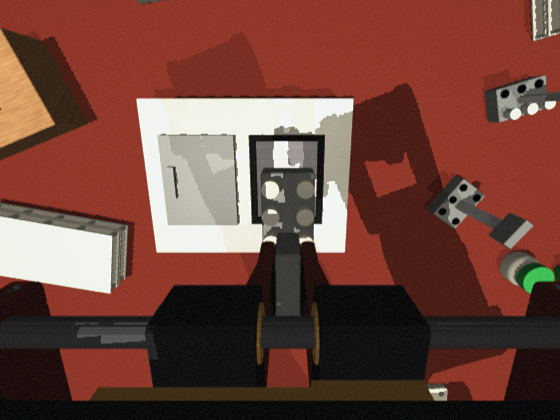

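View pics/p1s.png

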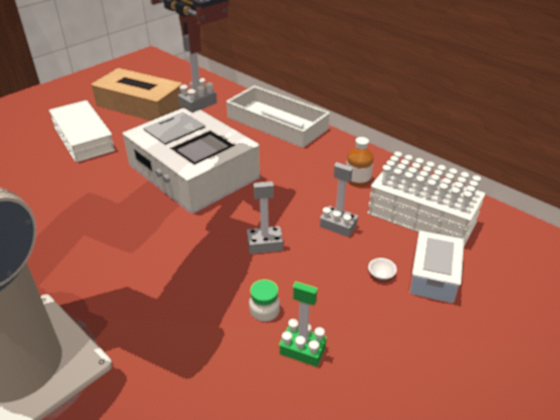

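View pics/p1t.png

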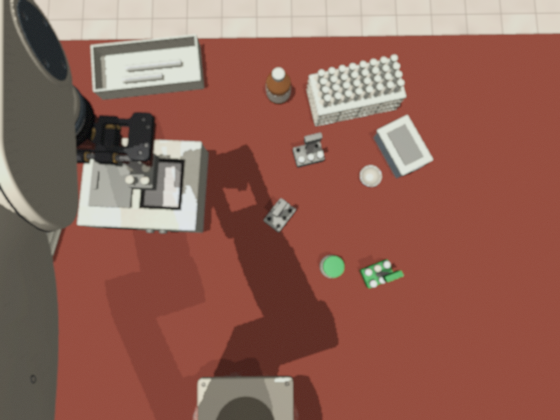

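The carrier hangs over the port, whose rim in the wrist view spans (249–324, 135–223). I'll enlarge it to measure rim and block from the same camera.

Run:
```python
import cv2
t=cv2.imread("pics/p1w.png")
cv2.imwrite("pics/c7.png",cv2.resize(t[125:245,225:350],None,fx=5,fy=5,interpolation=cv2.INTER_CUBIC))
```

```text
(no output)
```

View pics/c7.png

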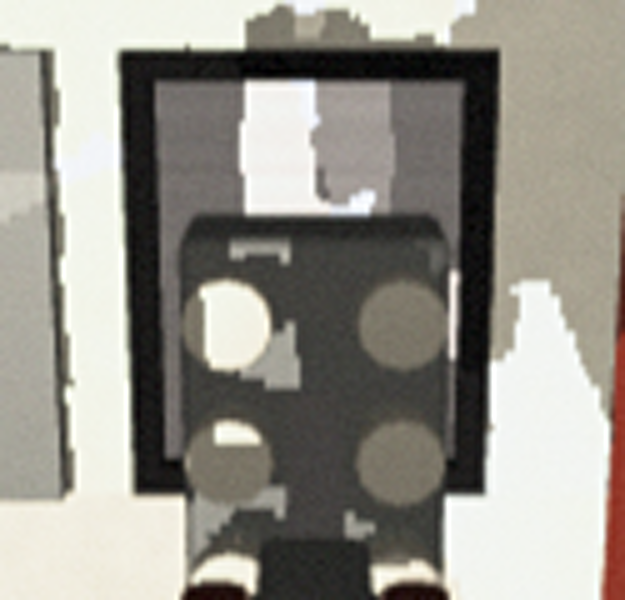

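Run:
```python
from h import *
np.set_printoptions(precision=1,suppress=True)
ci=dict(np.load("w3.npz"))
r=ray(ci,un([(120,52),(499,52),(487,493),(133,493)],225,125,5),95);print(r,r.mean(0),np.linalg.norm(r-np.roll(r,-1,0),axis=1))
d=r[0]+r[1]-r[2]-r[3];print("yaw",np.degrees(np.arctan2(d[1],d[0])))
zc=320.9-121.4
c=ray(ci,un([(230,325),(402,325),(402,461),(230,461)],225,125,5),zc+46);print("caps",c,np.linalg.norm(c-np.roll(c,-1,0),axis=1))
d=c[0]+c[1]-c[2]-c[3];print("yaw",np.degrees(np.arctan2(d[1],d[0])))
b=ray(ci,un([(182,237),(447,237)],225,125,5),zc+28);print("block far",b)
u=np.array([np.cos(np.radians(-3.4)),np.sin(np.radians(-3.4))]);print("block centre est",b.mean(0)[:2]-34*u)
```

```text
[[609.5 222.2  95. ]
 [604.  129.4  95. ]
 [489.8 135.4  95. ]
 [495.3 229.6  95. ]] [549.6 179.1  95. ] [ 92.9 114.4  94.3 114.4]
yaw -3.370890204315061
caps [[573.5 189.8 245.5]
 [571.9 162.7 245.5]
 [549.4 163.7 245.5]
 [551.  191.5 245.5]] [27.1 22.5 27.8 22.5]
yaw -3.3686845283730773
block far [[584.9 197.9 227.5]
 [582.3 153.8 227.5]]
block centre est [549.7 177.9]
```

Port centre is (549.3, 179) and carrier centre (550, 177.8), with both yaws at -3.4°. That leaves about 16 mm clearance per side. I'll correct y by 1.3 mm and descend to just above the floor.

Request:
{"method": "carry_out", "body": {"delta_pos": [[-0.15,0.5,0],[-0.15,2,0],[-0.15,4,0],[-0.15,6,0],[-0.15,8,0],[-0.15,9,0],[-0.15,9,0],[-0.15,9,0]], "rotation": [[0,0,0],[0,0,0],[0,0,0],[0,0,0],[0,0,0],[0,0,0],[0,0,0],[0,0,0]]}}

```text
t: 8.4
ee_pos: [549.6, 178.4, 231.4]
orientation: [-1.181, 1.253, -1.253]
ft_force: [0.4, 0.2, -2.8]
width: 11.7
```

Run:
```python
from h import *
import cv2
goto(549.3,179,135,-93.4)
im=ctrl.get_image("wrist")[:,:,::-1]
cv2.imwrite("pics/p2w.png",im)
cv2.imwrite("pics/p2s.png",cv2.resize(ctrl.get_image("side")[:,:,::-1][60:220,100:280],None,fx=4,fy=3.7,interpolation=cv2.INTER_CUBIC))
```

```text
t 8.4 pos [549.6 178.4 231.4] yaw -93.4 tilt [ 2.e-04 -1.e+00 -6.e-04] F [ 0.4  0.2 -2.8] w 11.7
delta cm [-0.06  9.64 -0.02] rot [ 0.0006 -0.0001  0.0002]
```

View pics/p2w.png

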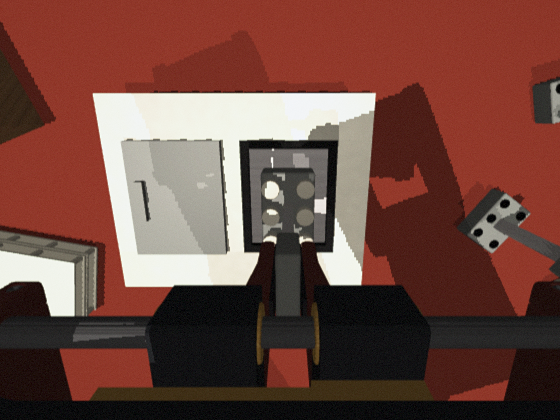

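View pics/p2s.png

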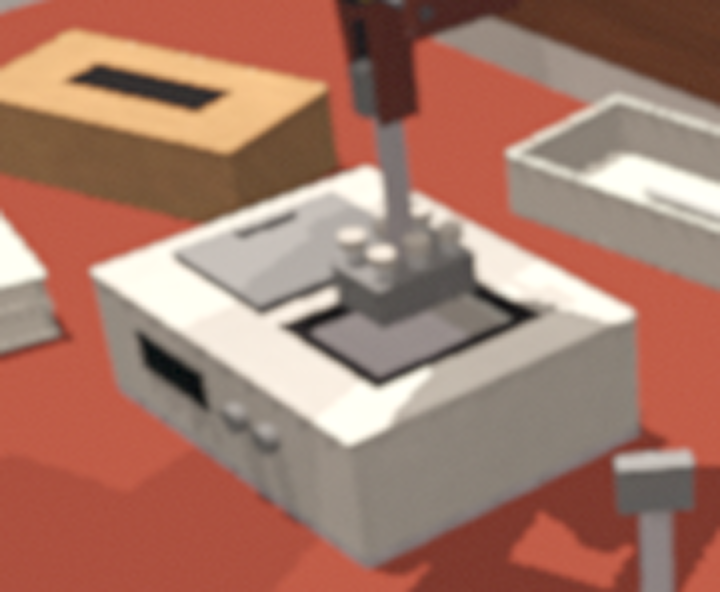

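The carrier, its underside near z = 110, is centred over the port in both views. I'll go on down to about 5 mm above the floor.

Request:
{"method": "carry_out", "body": {"delta_pos": [[0,0.5,0],[0,1.5,0],[0,3,0],[0,4.5,0],[0,6,0],[0,7.3,0],[0,8.4,0],[0,9.2,0],[0,9.5,0],[0,9.5,0],[0,9.5,0]], "rotation": [[0,0,0],[0,0,0],[0,0,0],[0,0,0],[0,0,0],[0,0,0],[0,0,0],[0,0,0],[0,0,0],[0,0,0],[0,0,0]]}}

```text
t: 9.42
ee_pos: [549.9, 178.6, 136.7]
orientation: [-1.18, 1.252, -1.253]
ft_force: [0.2, -0.2, -3.1]
width: 11.9
```

Run:
```python
from h import *
import cv2
goto(549.3,179,129.5,-93.4)
im=ctrl.get_image("wrist")[:,:,::-1]
cv2.imwrite("pics/p3w.png",im)
cv2.imwrite("pics/p3s.png",cv2.resize(ctrl.get_image("side")[:,:,::-1][60:220,100:280],None,fx=4,fy=3.7,interpolation=cv2.INTER_CUBIC))
```

```text
t 9.4167 pos [549.9 178.6 136.7] yaw -93.39 tilt [-2.e-04 -1.e+00  6.e-04] F [ 0.2 -0.2 -3.1] w 11.9
delta cm [-0.03  0.72 -0.06] rot [-0.0006  0.0001 -0.0002]
```

View pics/p3w.png

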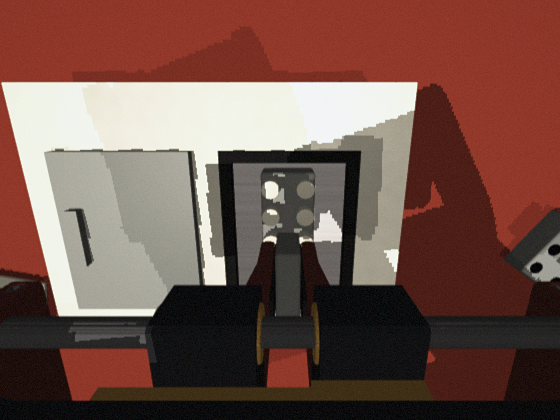

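View pics/p3s.png

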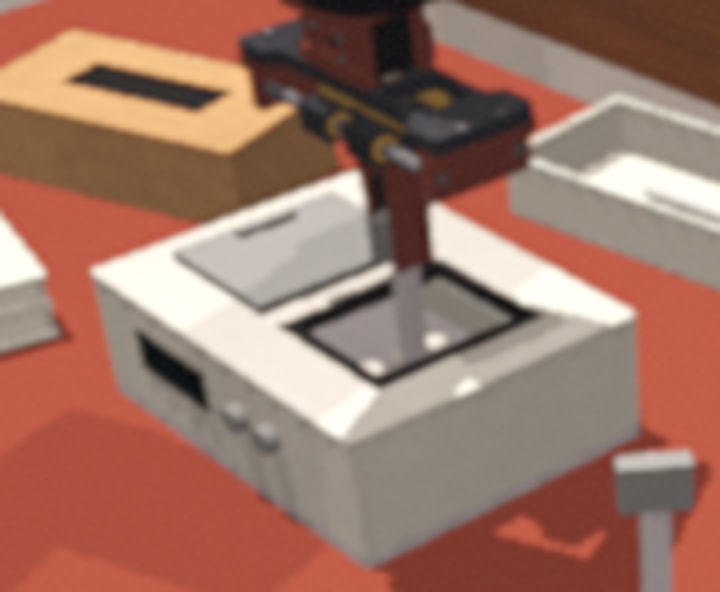

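It's inside the port and clear on all sides, with 7 mm to go by my numbers. I'll lower it slowly.

Request:
{"method": "carry_out", "body": {"delta_pos": [[0,0.1,0],[0,0.2,0],[0,0.3,0],[0,0.4,0],[0,0.5,0],[0,0.55,0],[0,0.6,0],[0,0.6,0],[0,0.6,0]], "rotation": [[0,0,0],[0,0,0],[0,0,0],[0,0,0],[0,0,0],[0,0,0],[0,0,0],[0,0,0],[0,0,0]]}}

```text
t: 10.27
ee_pos: [549.5, 178.5, 130.4]
orientation: [-1.181, 1.253, -1.253]
ft_force: [0.5, -0.1, -2.2]
width: 11.5
```

Request:
{"method": "carry_out", "body": {"delta_pos": [[0,0.03,0],[0,0.06,0],[0,0.06,0]], "rotation": [[0,0,0],[0,0,0],[0,0,0]]}}

```text
t: 10.52
ee_pos: [549.5, 178.5, 129.8]
orientation: [-1.181, 1.253, -1.253]
ft_force: [0.6, -0.1, -1.3]
width: 11.9
```

Request:
{"method": "carry_out", "body": {"delta_pos": [[0,0.03,0],[0,0.05,0],[0,0.05,0]], "rotation": [[0,0,0],[0,0,0],[0,0,0]]}}

```text
t: 10.77
ee_pos: [549.6, 178.6, 129.5]
orientation: [-1.181, 1.253, -1.253]
ft_force: [-0.9, -0.2, -0.9]
width: 12.3
```

Request:
{"method": "carry_out", "body": {"delta_pos": [[0,0.03,0],[0,0.05,0],[0,0.05,0]], "rotation": [[0,0,0],[0,0,0],[0,0,0]]}}

```text
t: 11.02
ee_pos: [549.7, 178.5, 129.4]
orientation: [-1.18, 1.252, -1.253]
ft_force: [-2.8, -0.5, 6.4]
width: 12.1
```

The floor is reached: vertical force is +6.4 N at z = 129.4, against a predicted 129.4. I'll release with a partial opening.

Request:
{"method": "carry_out", "body": {"delta_pos": [[0,-0.03,0],[0,-0.03,0],[0,-0.03,0],[0,-0.03,0],[0,-0.03,0],[0,-0.03,0]], "rotation": [[0,0,0],[0,0,0],[0,0,0],[0,0,0],[0,0,0],[0,0,0]], "hand": 130}}

```text
t: 11.52
ee_pos: [549.5, 178.5, 129.0]
orientation: [-1.181, 1.253, -1.253]
ft_force: [0.2, 0.2, -0.5]
width: 43.2
```

Run:
```python
from h import *
import cv2
goto(549.3,179,230,-93.4)
cv2.imwrite("pics/r1w.png",ctrl.get_image("wrist")[:,:,::-1])
```

```text
t 11.5167 pos [549.5 178.5 129. ] yaw -93.39 tilt [ 0. -1. -0.] F [ 0.2  0.2 -0.5] w 43.2
delta cm [ -0.05 -10.1   -0.03] rot [0.     0.0002 0.    ]
```

View pics/r1w.png

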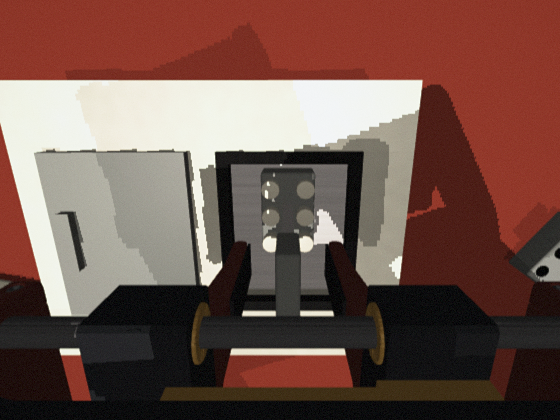

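The fingers are open on both sides and the carrier is standing. Next I'll retreat straight up.

Request:
{"method": "carry_out", "body": {"delta_pos": [[0,-0.5,0],[0,-1.5,0],[0,-3,0],[0,-5,0],[0,-7.5,0],[0,-10,0],[0,-12.5,0],[0,-14.5,0],[0,-15,0],[0,-15,0]], "rotation": [[0,0,0],[0,0,0],[0,0,0],[0,0,0],[0,0,0],[0,0,0],[0,0,0],[0,0,0],[0,0,0],[0,0,0]]}}

```text
t: 12.4
ee_pos: [550.5, 178.8, 281.4]
orientation: [-1.177, 1.25, -1.254]
ft_force: [0.5, 0.5, -0.5]
width: 43.1
```

Run:
```python
from h import *
import cv2
goto(549.3,179,280,-93.4)
ci=wristci();im=ctrl.get_image("wrist")[:,:,::-1]; cv2.imwrite("pics/r2w.png",im)
s=ctrl.get_image("side")[:,:,::-1]; cv2.imwrite("pics/r2s.png",s)
cv2.imwrite("pics/r2c.png",cv2.resize(s[60:220,100:280],None,fx=4,fy=3.7,interpolation=cv2.INTER_CUBIC))
print(proj(ci,np.array([[549.5,178.5,163.]])),proj(ctrl.camera_info("side"),np.array([[549.5,178.5,163.]])))
```

```text
t 12.4 pos [550.5 178.8 281.4] yaw -93.39 tilt [-0.0015 -1.      0.004 ] F [ 0.5  0.5 -0.5] w 43.1
delta cm [-0.01  0.14 -0.12] rot [-0.004   0.0001 -0.0015]
[[289.72127226 205.34051015]] [[198.57823398 119.04018152]]
```

View pics/r2w.png

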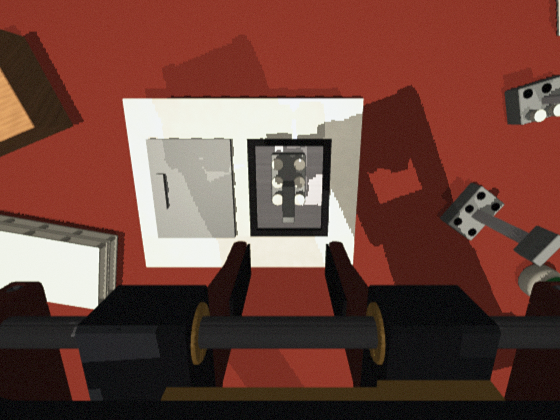

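View pics/r2c.png

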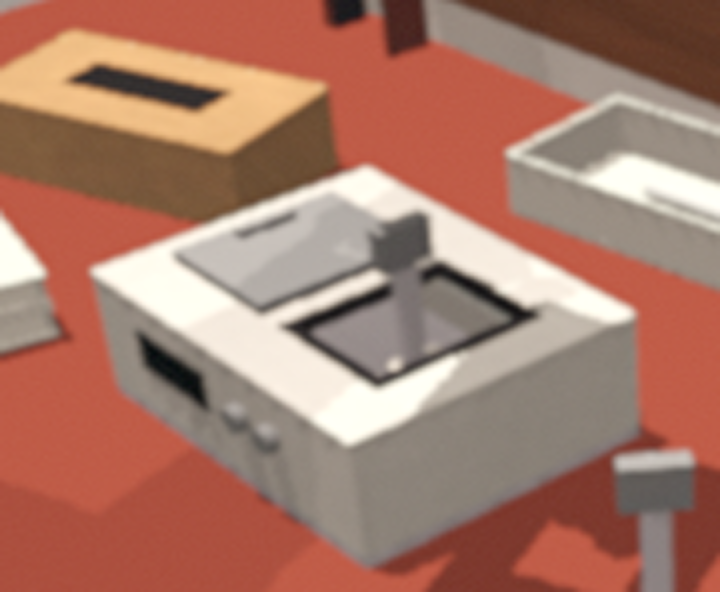

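View pics/r2s.png

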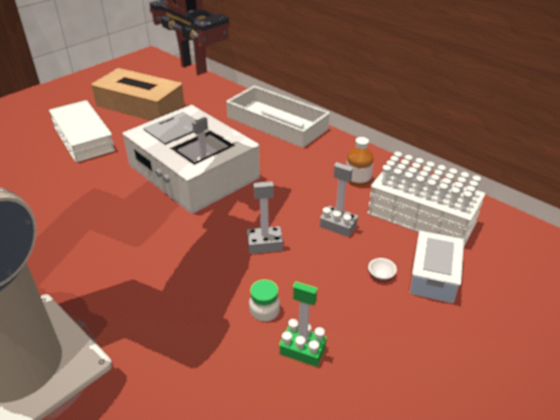

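The carrier stands upright inside with its tab at side pixel (200,125), where it should be. The wrist view shows clear gaps to the rim all round, and the bystanders at (265,240) and (340,220) haven't moved. I'm handing in.

```bash
python3 -c "
from workcell import ctrl
print(ctrl.close_job())"
```

```text
the job is handed in; nothing more can be done
None
```

The full six-tube carrier is standing upright on the incubator floor with its handle sticking up out of the port. I gripped it by the tab, lowered it through, let go once it was on the floor and backed straight up. The job was handed in at about 12.5 s.

- **Rim clearance:** rim and block, measured in the same wrist view, showed roughly 16 mm free on each side. The pictures showed no contact with the rim or roof, and the forces stayed within about 3 N until touchdown.
- **Set-down:** I lowered it the last stretch in sub-millimetre steps. It touched at about 6 N, at the predicted height of 129.4 mm, and was released from there.
- **Final view:** the carrier is upright and clear of the rim, and the half, empty and green carriers are where they stood at the start.
- **Disagreement:** the side camera alone put the port about 5 mm off in y compared with the top and wrist views. I used the top and wrist values, and the wrist view over the port agreed with them.

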